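Swing a batten into line about a dowel post

ROBOT

A 7-joint arm with a two-finger parallel gripper is mounted at the origin on the work surface. World frame = base frame: x ahead of the robot, y to its left, z up, the work surface at z = 0. Lengths are in m, angles in rad, forces in N, time in s.
With the tool pointing down it reaches from about 0.425 to 0.875 m from the base axis. Payload 4.7 kg.
Tool frame: the origin (TCP) lies on the centre line of the jaws, within the pads' length; the fingertips stand 14 mm ahead of it and the grasp point (between the pads) lies 5 mm behind it; z points along the fingers, x is the direction in which the jaws open and shut, and the axes are right-handed (so a half turn about z gives the same grasp; the last joint's range is limited). The gripper opens to 87 mm and grips with 3 to 60 N. Pads are 19 mm wide; open, the fingers measure 117 mm over their backs; the gripper's body (75 mm by 190 mm) begins 51 mm behind the grasp point.
Start: joints at [1.194, 0.321, -0.07, 1.45, 0.023, 1.371, -0.057], TCP at [0.248, -0.601, 0.237] pointing down, gripper open.
Joint ranges: [-2.86, 2.86], [-0.3, 2.09], [-1.38, 1.24], [0.06, 2.45], [-1.56, 4.7], [0.09, 2.05], [-2.69, 2.69]. Speed limits (rad/s): [2.57, 2.57, 3.14, 3.14, 3.14, 3.14, 3.14].

INTERFACE

Orientations are given as a rotation vector (axis times angle).
In Python, from bench import ctrl gives the robot as it stands.
- The arm moves only by the tool drive_tool, never from a script. Its argument "rows" is a list that holds one entry, the list of rows, each a list of 5 numbers: the shift along the tool's x, y, z scaled (see below), then the turn about the tool's z scaled (see below), then the closure in counts, from 0 (fully open) to 255 (shut). In form: [[[dx, dy, dz, spin, jaw], ...]]. A call has 1 to 20 rows; each row is the pose to reach, as a shift and turn from the pose commanded when the call began, along the tool's axes at that moment, turning the shorter way round; what a row does not reach only later rows make up. The controller multiplies each number of a shift by 300 mm and each number of a turn by pi rad. A row lasts 1/8 s, in which the tool goes at most 62.5 mm and 10.7 degrees, less where a joint would pass 70% of its speed; a pose out of reach is approached as far as the arm can. A call with a number of a shift or a turn outside -1 to 1 is refused whole. A call with a gripper value outside its range is refused whole. The fingers move at their own pace and stop on an object; "grip_force" is the grip in N (left out, the last holds). Time passes only in rows, so rows that repeat a pose let the fingers close. It gives the time, the measured TCP pose, the force and the opening at its end, in the units of the state.
- ctrl.get_state(): the state, without advancing time (a new reading comes with each control period).
- ctrl.get_image(name): name is "scene" or "side" or "wrist"; returns a dict with "img" (384x512x3 uint8, blue, green, red), "camera_matrix" (3x3 intrinsics, pixels), "R" (3x3) and "t" (3): a world point X has camera coordinates R X + t. Camera axes: x right, y down, z forward; pixel columns grow to the right and rows downward; lengths in m; the calibration is good to about 2 mm. The wrist camera is an equidistant fisheye: a pixel r from the principal point sees the ray r / f radians off the axis. A picture is of the moment at which its call begins. There is no depth.
- ctrl.close_job(): hands the job in, once; it reports no verdict.
The state is a dict: "time": time; "joint_positions": joint angles; "qd": joint speeds; "joint_torque": joint torques, N m; "position": TCP position; "tool_rot": TCP orientation; "ft_force": force on the tool from outside, world axes, zero at the start; "torque": the same for the moment, N m; "grip_width": opening from 0.0 (shut) to 1.0 (fully open).
Only numpy, scipy, OpenCV 4.12 (cv2) and the standard library are available. Lean on these libraries where they do the work, as an engineer would, in place of code of your own. Each camera call takes 0.05 s, during which the arm holds its last target.

TASK

The skewed batten on the plywood jig has to be squared up for screwing. Keep it flat on the board: slide it until its blue butt end touches the brass end pin and its side bears on the steel post, then, keeping the butt end in that corner, swing it round the post into line until it meets the screw of the red stop. Press it gently but firmly home against post and stop screw for a second with a push of about 12 N (shared by the two; never force it, for the stop screw alone is spoilt by more than 12 N, post and pin by 20 N), leave it lying there, and do not disturb the other things.

Things in the scene. Friction and masses are not known exactly. Their poses are not given: they have to be found in the camera images.
- jig: Fixed plywood board 340 (x) x 440 (y) x 12 mm; low clamps at its far corners. Origin: centre of its underside, at bench height. x points away from the robot, y to its left, z up. The batten ends roughly along y (within 0.05 rad, as the stop screw is set), its far long side on the post at x = 60 mm, its middle near (37.5, 0) mm, blue butt end towards -y.
- batten_center (a point): Middle (half-way up) of the loose wooden batten, 45 wide (x) x 280 long (y) x 28 mm high, 0.2 to 0.34 kg, flat on the board. y points from its blue butt end to its plain far end. It starts yawed 0.36 to 0.58 rad counter-clockwise of the jig: its far end must swing away from the robot, clockwise from above.
- batten: The batten itself, origin amid its underside, axes as batten_center. Pushed on its near (-x) side 20 to 45 mm past its middle towards the far end, its butt end keeps bearing on the post as it swings; pushed near the far end, the butt end leaves the post.
- butt (a point): Middle of the batten's blue butt end face, half-way up (140 mm from batten_center along -y).
- far_end (a point): Middle of the batten's plain far end face, half-way up (140 mm from batten_center along +y).
- post: Fixed round steel post, 16 mm in diameter, 45 mm tall above the board, the pivot. Origin on its axis at the board's top, at x = 68, y = -115 mm of the jig: it touches the batten's far (+x) side, finally 25 mm from the butt end. Stands 20 N.
- pin: Fixed round brass end pin, 16 mm in diameter, 32 mm tall above the board, which the butt end face abuts. Origin on its axis at the board's top, at x = 50, y = -148 mm of the jig. Stands 20 N.
- pin_axis (a point): The end pin's axis at the board's top. With the butt touching both pin and post its middle is 8 to 9 mm from this axis in plan when askew by 0.4 to 0.6 rad, 15 mm when in line (12.5 in x, 8 in y). While it swings through 0.5 rad the batten must also creep about 13 mm endwise, butt first, to stay on the pin: let the push drag it that way.
- stop: Red block 24 x 40 x 40 mm fixed on the board, origin amid its underside at jig x = 96, y = 90 mm. Its brass-headed screw (head 16 mm across, 16 mm above the board) points to the robot; its face is at jig x = 60, give or take 10 mm: set anew each time, not measured, to be felt for. It does not yield; 12 N is its limit. Of a push near the batten's middle, board friction takes 1 to 4 N (more if borne down on); stop and post share the rest.
- pencil: Bystander, to be left alone: flat red carpenter's pencil lying along y on the far strip of the board, 150 x 8 x 7 mm; origin at its underside.
- offcut: Bystander, to be left alone: short brown wooden offcut 50 x 45 x 28 mm on the board's near right corner; origin at its underside.
- drill: Bystander, to be left alone: teal cordless drill standing on its red battery, about 190 mm tall, left of the jig; origin at its underside.
- screw_tray: Bystander, to be left alone: clear tray of brass screws, 130 x 170 x 55 mm, right of the jig; origin at its underside.
- screwdriver: Bystander, to be left alone: screwdriver lying left of the jig; origin at its underside.
- tape: Bystander, to be left alone: yellow tape measure 68 x 40 x 62 mm, right, nearer the robot; origin at its underside.

How it is judged:
On the way, in this order (a step that is already met when the one before it is completed fails the run):
1. the butt end is at the end pin (its middle within 16 mm of the pin's axis) and the batten bears on the post with more than 2 N, still askew by more than 0.2 rad (horizontal distance between butt and pin_axis below 0.016 m and contact force between batten and post above 2 N and angle between the y axis of jig and the y axis of batten_center, either way round above 0.2 rad), for 0.2 s.
2. in line, the batten is pressed on the stop screw with more than 5 N and on the post with more than 1 N for 0.4 s, its butt end within 5 mm of the pin (contact force between batten and stop above 5 N and contact force between batten and post above 1 N and y of butt in the frame of jig below -0.135 m and angle between the y axis of jig and the y axis of batten_center, either way round below 0.06 rad), for 0.4 s.
At the end, for the whole second after the job is handed in: The batten lies flat and still on the board where it was pressed home: within 0.06 rad of the jig's y axis, its butt end within 5 mm of touching the end pin, the middle of its butt end within 4 mm and that of its far end within 15 mm of x = 37.5 mm of the jig (angle between the y axis of jig and the y axis of batten_center, either way round below 0.06 rad and y of butt in the frame of jig below -0.135 m and x of far_end in the frame of jig between 0.0225 and 0.0525 m and x of butt in the frame of jig between 0.0335 and 0.0415 m and z of batten_center in the frame of jig below 0.03 m and linear speed of batten below 0.01 m/s).
It fails at once if the batten is pushed on the stop with more than 12 N, or on the post or the end pin with more than 20 N (contact force between batten and stop above 12 N or contact force between batten and post above 20 N or contact force between batten and pin above 20 N).
It fails at once if the batten comes nearly into line (0.12 rad) with its butt end away from the corner (middle more than 24 mm from the pin's axis) (angle between the y axis of jig and the y axis of batten_center, either way round below 0.12 rad and horizontal distance between butt and pin_axis above 0.024 m).
It fails at once if the batten is lifted off the board by 12 mm or more (z of batten_center in the frame of jig above 0.038 m).
It fails at once if another thing is moved by more than 15 mm (distance of any of pencil, offcut, drill, screw_tray, screwdriver, tape from where it was at the start of the episode above 0.015 m).
It also fails if it takes over 72 s, if anything falls off the work surface, if the arm or the gripper's body presses on something with over 40 N, if the wrist force passes 120 N, or if a joint passes its speed limit or range.

## Working session

There is one attempt and no reset: what is moved stays moved. The work goes in short steps, Python scripts to look and compute and a tool call to move; the robot and the scene stay as the last step left them, time stands still between calls to the robot, and variables do not carry over. Pictures are saved under pics/ and viewed, and the job is handed in when it is done.

Besides the shell and the picture viewer there is one more tool, called as name(argument=value, ...) on one line, values as JSON. drive_tool: Moves the arm, as the interface text tells. Its arguments: {"type":"object","properties":{"rows":{"type":"array"},"grip_force":{"type":"number"}},"required":["rows"]}

```bash
mkdir -p pics; ls; python3 - <<'E'
from bench import ctrl
import cv2
s=ctrl.get_state(); print(s)
for n in ("scene","side","wrist"):
    d=ctrl.get_image(n); cv2.imwrite(f"pics/{n}0.png",d["img"]); print(n,d["camera_matrix"],d["R"],d["t"])
E
```

```text
pics
{'time': 0.0, 'joint_positions': array([ 1.19409656,  0.32184042, -0.07007974,  1.4516707 ,  0.02260377,
        1.37080249, -0.05689837]), 'qd': array([-7.24417749e-04, -1.32769868e-04,  1.56094473e-03,  6.17780135e-05,
       -1.04413531e-03,  2.15166825e-04, -5.14721950e-05]), 'joint_torque': array([ 3.74180272e-04, -4.91288638e+01, -4.03594449e-01, -3.12524521e+01,
       -6.39846898e-02,  4.37054154e-02,  1.48402469e-04]), 'position': array([ 0.2473528, -0.600525 ,  0.2354523]), 'tool_rot': array([-2.60968256,  1.74726805,  0.00261045]), 'ft_force': array([-0.34200323,  1.13796668,  0.67126845]), 'torque': array([ 0.04995939,  0.00762844, -0.06257236]), 'grip_width': 0.9985379065132496}
scene [[433.88261313   0.         256.74883171]
 [  0.         433.88261313 193.00302677]
 [  0.           0.           1.        ]] [[ 0.0594398   0.99812386 -0.01468557]
 [ 0.64788599 -0.04976622 -0.76010991]
 [-0.75941468  0.03566621 -0.64962856]] [-0.0443463  -0.31383988  1.74545627]
side [[383.15459362   0.         253.73564443]
 [  0.         383.15459362 194.95415643]
 [  0.           0.           1.        ]] [[-0.99773448 -0.06600858 -0.01299137]
 [-0.03524298  0.67733072 -0.73483402]
 [ 0.05730481 -0.73271138 -0.67812255]] [0.53988802 0.05472324 1.14941733]
wrist [[297.31863964   0.         251.07760344]
 [  0.         297.31863964 191.13424735]
 [  0.           0.           1.        ]] [[ 0.38105383 -0.92454953 -0.0024782 ]
 [-0.89060406 -0.36778022  0.26751095]
 [-0.24823856 -0.09972897 -0.96355163]] [-0.64937631 -0.03391307  0.39101861]
```

View pics/scene0.png

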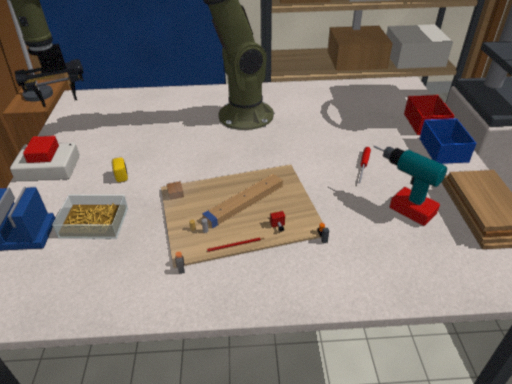

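View pics/side0.png

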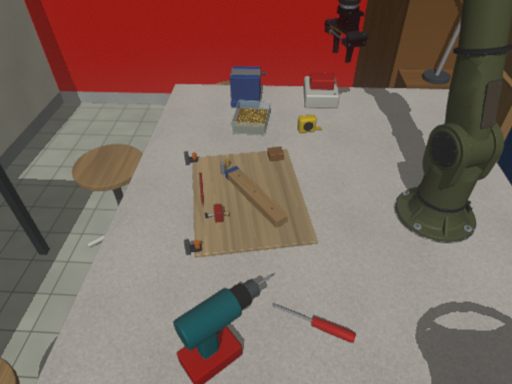

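View pics/wrist0.png

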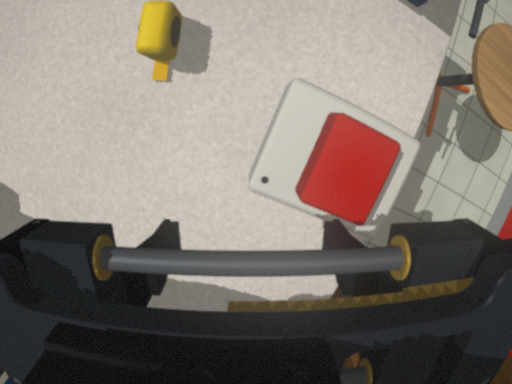

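```bash
python3 - <<'E'
import cv2
a=cv2.imread("pics/scene0.png")[155:280,150:340]; cv2.imwrite("pics/sc_c.png",cv2.resize(a,None,fx=4.2,fy=4.2,interpolation=cv2.INTER_CUBIC))
a=cv2.imread("pics/side0.png")[135:265,175:325]; cv2.imwrite("pics/sd_c.png",cv2.resize(a,None,fx=4.5,fy=4.5,interpolation=cv2.INTER_CUBIC))
E
```

```text
(no output)
```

View pics/sc_c.png

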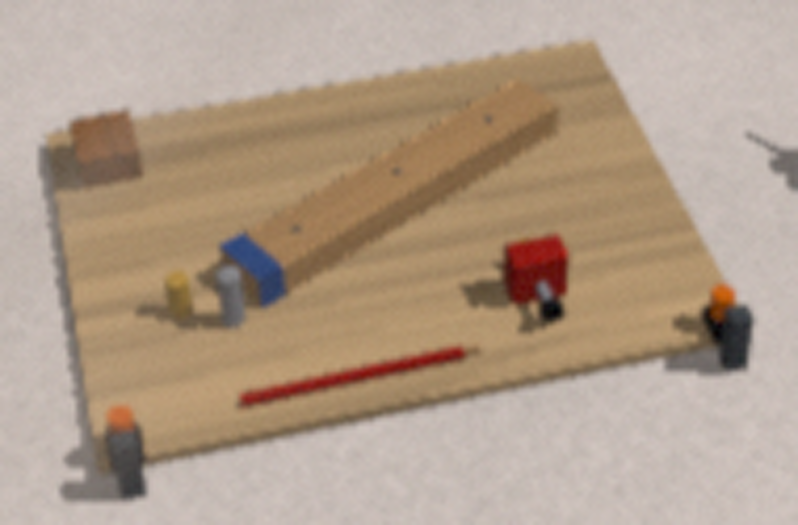

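View pics/sd_c.png

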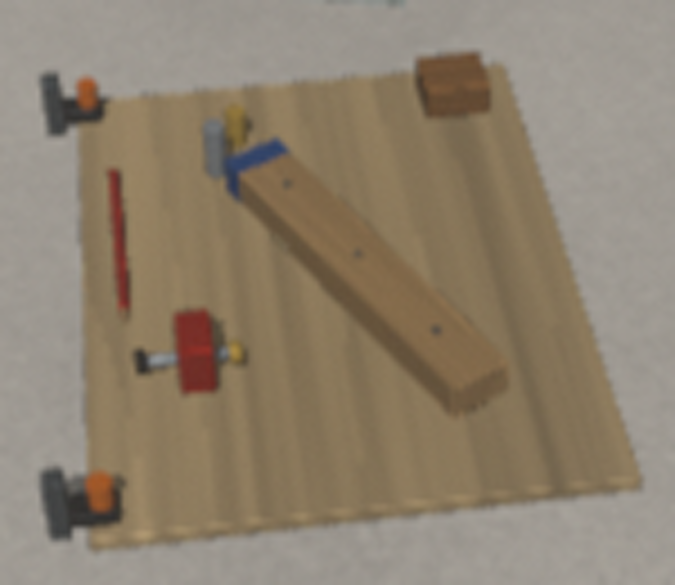

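```bash
cat > h.py <<'E'
import numpy as np, cv2
from bench import ctrl
def cast(d,u,v,z):
    K=d["camera_matrix"];R=d["R"];t=d["t"]
    r=R.T@np.linalg.solve(K,[u,v,1.]); c=-R.T@t
    return c+r*(z-c[2])/r[2]
def proj(d,X):
    p=d["camera_matrix"]@(d["R"]@np.asarray(X)+d["t"]); return p[:2]/p[2]
E
python3 - <<'E'
from h import *
sc=ctrl.get_image("scene"); sd=ctrl.get_image("side")
S=lambda u,v,z:cast(sc,150+u/4.2-.4,155+v/4.2-.4,z)[:2].round(4)
D=lambda u,v,z:cast(sd,175+u/4.5-.4,135+v/4.5-.4,z)[:2].round(4)
print("board S", S(47,138,.012),S(595,42,.012),S(103,465,.012))
print("board D", D(503,65,.012),D(640,485,.012),D(92,540,.012),D(78,103,.012))
print("batten S butt",S(222,244,.04),S(243,234,.04),S(286,288,.04),"far",S(517,80,.04),S(558,108,.04))
print("batten D butt",D(230,163,.04),D(280,140,.04),"far",D(455,395,.04),D(508,365,.04))
print("post top z.057 S",S(229,270,.057),"D",D(213,124,.057)," pin z.044",S(178,275,.044),D(236,109,.044))
print("holes z.04 S",S(296,229,.04),S(396,171,.04),S(488,118,.04),"D",D(288,184,.04),D(358,254,.04),D(436,330,.04))
def cen(d,z,lo,hi):
    pass
print("screw head z.028",D(237,352,.028),"stop top z .052",S(537,252,.052),D(196,330,.052))
E
```

```text
board S [ 0.4489 -0.2893] [0.3609 0.1402] [ 0.7752 -0.2193]
board D [ 0.4424 -0.2885] [0.3571 0.1438] [0.6856 0.2048] [ 0.7736 -0.2222]
batten S butt [ 0.6077 -0.1482] [ 0.5986 -0.1341] [ 0.6542 -0.1039] far [0.4412 0.0698] [0.4774 0.0973]
batten D butt [ 0.6399 -0.12  ] [ 0.6064 -0.1485] far [0.4721 0.1008] [0.4392 0.073 ]
post top z.057 S [ 0.6518 -0.1404] D [ 0.6541 -0.1433]  pin z.044 [ 0.6404 -0.1762] [ 0.6423 -0.1789]
holes z.04 S [ 0.5963 -0.0975] [ 0.5401 -0.026 ] [0.4851 0.0444] D [ 0.5958 -0.0986] [ 0.5411 -0.0269] [0.4858 0.0438]
screw head z.028 [0.6146 0.0588] stop top z .052 [0.6445 0.0654] [0.6389 0.0641]
```

```bash
cat >> h.py <<'E'
from scipy.spatial.transform import Rotation as Ro
from scipy.optimize import least_squares
J=np.array([[-.17,-.22],[-.17,.22],[.17,.22],[.17,-.22],[.068,-.115],[.05,-.148],[.096,.09]])
W=np.array([[.4457,-.289],[.359,.142],[.6856,.2048],[.7744,-.2208],[.653,-.1418],[.6413,-.1775],[.6417,.0648]])
def jw(p,x):
    c,s=np.cos(p[2]),np.sin(p[2]); return p[:2]+np.asarray(x)@np.array([[c,s],[-s,c]])
sol=least_squares(lambda p:(jw(p,J)-W).ravel(),[.566,-.04,.2],loss='soft_l1',f_scale=.003)
JP=sol.x
def wj(x,p=JP):
    c,s=np.cos(p[2]),np.sin(p[2]); return (np.asarray(x)-p[:2])@np.array([[c,-s],[s,c]])
def st():
    s=ctrl.get_state(); R=Ro.from_rotvec(s["tool_rot"]).as_matrix()
    print("t%.2f"%s["time"],"pos",s["position"].round(4),"jig",(wj(s["position"][:2])*1e3).round(1),"toolx deg %.2f"%np.degrees(np.arctan2(R[1,0],R[0,0])),"F",s["ft_force"].round(2),"Fjig",(np.array([[np.cos(JP[2]),np.sin(JP[2])],[-np.sin(JP[2]),np.cos(JP[2])]])@s["ft_force"][:2]).round(2),"g",round(s["grip_width"],3)); return s,R
def delta(R,v): # world shift -> tool-axis numbers
    return (R.T@np.asarray(v)/.3).round(4)
def corner(a):
    """batten centre in jig, touching pin & post, yaw a ccw"""
    y=np.array([-np.sin(a),np.cos(a)]);x=np.array([np.cos(a),np.sin(a)])
    post=np.array([.068,-.115]);pin=np.array([.05,-.148])
    # x.post - x.c = .0225+.008 ; y.c - y.pin = .14+.008
    return x*(x@post-.0305)+y*(y@pin+.148)
E
python3 - <<'E'
from h import *
print("jig",JP, (1e3*(jw(JP,J)-W)).round(1).tolist())
c=np.array([.5406,-.0265]);a=np.arctan2(.1105,.1422)-JP[2]
print("a",a,"centre jig",wj(c)); y=np.array([-np.sin(a),np.cos(a)]);print("butt",wj(c)-.14*y)
for b in (a,.46,.3,.2,.1,0):
    k=corner(b); yb=np.array([-np.sin(b),np.cos(b)]);print(b,k.round(4),"butt",(k-.14*yb).round(4),"d",np.hypot(*(k-.14*yb-[.05,-.148])).round(4))
d=corner(a)-wj(c); print("needed shift jig",d,"in batten axes",d@[np.cos(a),np.sin(a)],d@y)
s,R=st()
E
```

```text
jig [ 0.56497824 -0.04143334  0.19690164] [[-4.4, -1.4], [-3.8, -0.9], [3.1, 2.8], [0.3, -3.1], [1.2, 0.9], [1.7, 0.7], [-0.2, 0.8]]
a 0.46370321316441476 centre jig [-0.02098576  0.01941394]
butt [ 0.04163111 -0.10580238]
0.46370321316441476 [-0.0159 -0.0155] butt [ 0.0467 -0.1407] d 0.008
0.46 [-0.0155 -0.0153] butt [ 0.0467 -0.1407] d 0.008
0.3 [ 0.0029 -0.0077] butt [ 0.0442 -0.1414] d 0.0088
0.2 [ 0.0144 -0.0042] butt [ 0.0422 -0.1414] d 0.0102
0.1 [ 0.026  -0.0017] butt [ 0.04  -0.141] d 0.0123
0 [0.0375 0.    ] butt [ 0.0375 -0.14  ] d 0.0148
needed shift jig [ 0.00511182 -0.03488186] in batten axes -0.01102935821722439 -0.03348474741676315
t0.25 pos [ 0.2475 -0.6008  0.2361] jig [-420.8 -486.4] toolx deg -67.61 F [-0.37 -0.09 -0.53] Fjig [-0.38 -0.01] g 0.997
```

drive_tool(rows=[[[-0.57,-0.85,0,-0.293,0],[-0.57,-0.85,0,-0.293,0],[-0.57,-0.85,0,-0.293,0],[-0.57,-0.85,0,-0.293,0],[-0.57,-0.85,0,-0.293,0],[-0.57,-0.85,0,-0.293,0],[-0.57,-0.85,0,-0.293,0],[-0.57,-0.85,0,-0.293,0]]], grip_force=8)

```text
time: 1.25
position: [0.417, -0.3474, 0.2364]
tool_rot: [3.114, -0.412, -0.001]
ft_force: [0.7, 0.4, 0.1]
grip_width: 0.999
```

```bash
python3 - <<'E'
from h import *
s,R=st(); print(R.round(3)); p=s["position"]; print(delta(R,np.array([.5897,-.0897,.15])-p))
E
```

```text
t1.25 pos [ 0.417  -0.3474  0.2364] jig [-205.  -271.1] toolx deg -15.07 F [0.69 0.45 0.07] Fjig [0.76 0.3 ] g 0.999
[[ 0.966 -0.26  -0.001]
 [-0.26  -0.966 -0.   ]
 [-0.     0.    -1.   ]]
[ 0.3326 -0.9793  0.2874]
```

drive_tool(rows=[[[0.333,-0.979,0.287,-0.294,0],[0.333,-0.979,0.287,-0.294,0],[0.333,-0.979,0.287,-0.294,0],[0.333,-0.979,0.287,-0.294,0],[0.333,-0.979,0.287,-0.294,0],[0.333,-0.979,0.287,-0.294,0],[0.333,-0.979,0.287,-0.294,0],[0.333,-0.979,0.287,-0.294,0],[0.333,-0.979,0.287,-0.294,0]]])

```text
time: 2.38
position: [0.5898, -0.0899, 0.1509]
tool_rot: [2.971, 1.018, -0.0]
ft_force: [0.6, -0.8, 0.7]
grip_width: 1.0
```

```bash
python3 - <<'E'
from h import *
s,R=st(); d=ctrl.get_image("wrist"); cv2.imwrite("pics/w1.png",cv2.resize(d["img"],None,fx=1.5,fy=1.5))
np.savez("w1.npz",**d)
E
```

```text
t2.38 pos [ 0.5898 -0.0899  0.1509] jig [ 14.9 -52.4] toolx deg 37.84 F [ 0.58 -0.78  0.71] Fjig [ 0.42 -0.88] g 1.0
```

View pics/w1.png

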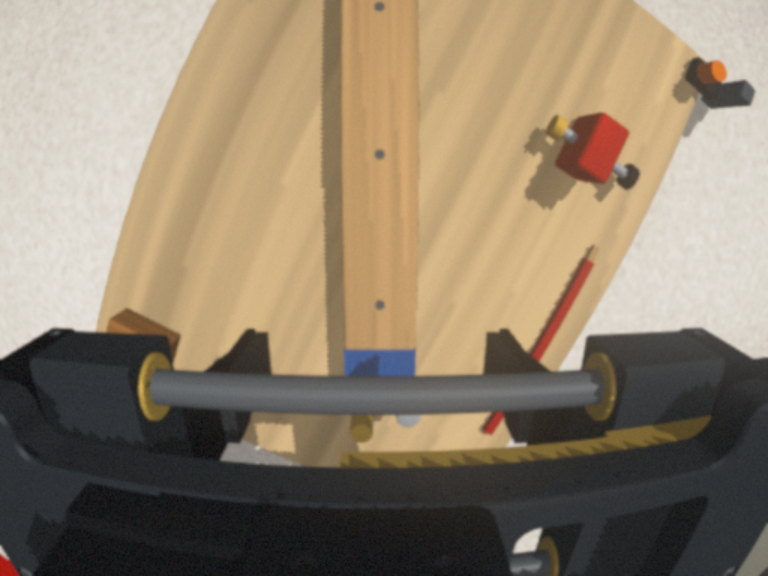

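```bash
python3 - <<'E'
from h import *
d=np.load("w1.npz")
def fe(u,v,z):
    K=d["camera_matrix"]; x=(u-K[0,2])/K[0,0]; y=(v-K[1,2])/K[1,1]; r=np.hypot(x,y)
    k=np.array([x/r*np.sin(r),y/r*np.sin(r),np.cos(r)]); q=d["R"].T@k; c=-d["R"].T@d["t"]
    return (c+q*(z-c[2])/q[2])[:2]
for n,p,z in (("h3",(379,7),.04),("h2",(379,154.5),.04),("h1",(379.5,305),.04),("pin",(361,423),.044),("head",(555,126),.028),("stop",(600,147),.052)):
    q=fe(p[0]/1.5-.17,p[1]/1.5-.17,z); print(n,q.round(4),(wj(q)*1e3).round(1))
E
```

```text
h3 [0.4857 0.0441] [-61.   99.4]
h2 [ 0.5409 -0.0269] [-20.8  18.9]
h1 [ 0.5966 -0.098 ] [ 19.9 -61.7]
pin [ 0.6375 -0.1707] [  45.8 -141. ]
head [0.6144 0.0595] [68.2 89.3]
stop [0.638  0.0624] [92.  87.5]
```

drive_tool(rows=[[[0,0,0.2,0,0],[0,0,0.3,0,0],[0,0,0.393,0,0],[0,0,0.393,0,0],[0,0,0.393,0,0]]])

```text
time: 3.05
position: [0.5909, -0.0881, 0.0339]
tool_rot: [2.969, 1.023, 0.002]
ft_force: [0.8, -0.4, 0.3]
grip_width: 1.003
```

drive_tool(rows=[[[0,0,0,0,255],[0,0,0,0,255],[0,0,0,0,255],[0,0,0,0,255],[0,0,0,0,255],[0,0,0,0,255],[0,0,0,0,255],[0,0,0,0,255]]], grip_force=8)

```text
time: 4.05
position: [0.5901, -0.0876, 0.0326]
tool_rot: [2.97, 1.024, -0.0]
ft_force: [-0.6, -0.5, 0.3]
grip_width: 0.519
```

```bash
python3 - <<'E'
from h import *
st()
E
```

```text
t4.05 pos [ 0.5901 -0.0876  0.0326] jig [ 15.6 -50.2] toolx deg 38.05 F [-0.63 -0.45  0.33] Fjig [-0.71 -0.32] g 0.519
```

drive_tool(rows=[[[-0.016,0,0,0,255],[-0.032,0,0,0,255],[-0.047,0,0,0,255],[-0.047,0,0,0,255],[-0.047,0.015,0,0,255],[-0.047,0.03,0,0,255],[-0.047,0.045,0,0,255],[-0.047,0.06,0,0,255],[-0.047,0.07,0,0,255],[-0.047,0.08,0,0,255],[-0.047,0.085,0,0,255],[-0.047,0.085,0,0,255],[-0.047,0.085,0,0,255]]])

```text
time: 5.68
position: [0.5949, -0.1166, 0.0325]
tool_rot: [2.97, 1.024, 0.001]
ft_force: [1.1, -0.7, 0.4]
grip_width: 0.515
```

```bash
cat > look.py <<'E'
from h import *
import sys
st(); n=sys.argv[1]
a=ctrl.get_image("side"); b=ctrl.get_image("scene"); np.savez("v_"+n,sd=a["img"],sc=b["img"])
A=cv2.resize(a["img"][135:265,175:325],(600,520),interpolation=cv2.INTER_CUBIC)
cv2.imwrite(f"pics/{n}_sd.png",A)
B=cv2.resize(b["img"][155:280,150:340],(790,520),interpolation=cv2.INTER_CUBIC)
cv2.imwrite(f"pics/{n}_sc.png",B)
E
python3 look.py a
```

```text
t5.67 pos [ 0.5949 -0.1166  0.0325] jig [ 14.7 -79.6] toolx deg 38.04 F [ 1.08 -0.7   0.36] Fjig [ 0.93 -0.9 ] g 0.515
```

View pics/a_sd.png

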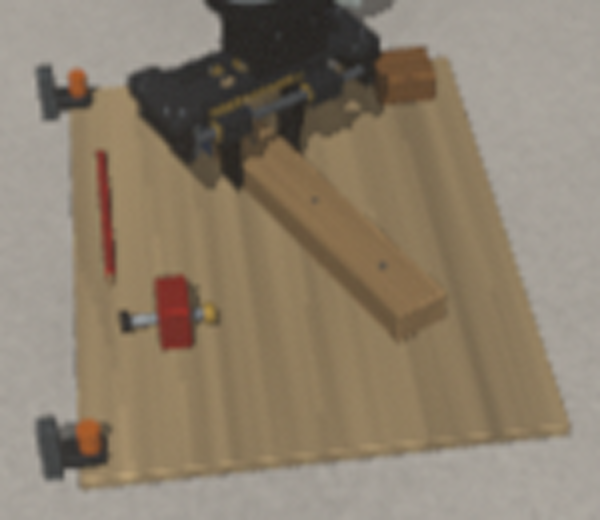

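View pics/a_sc.png

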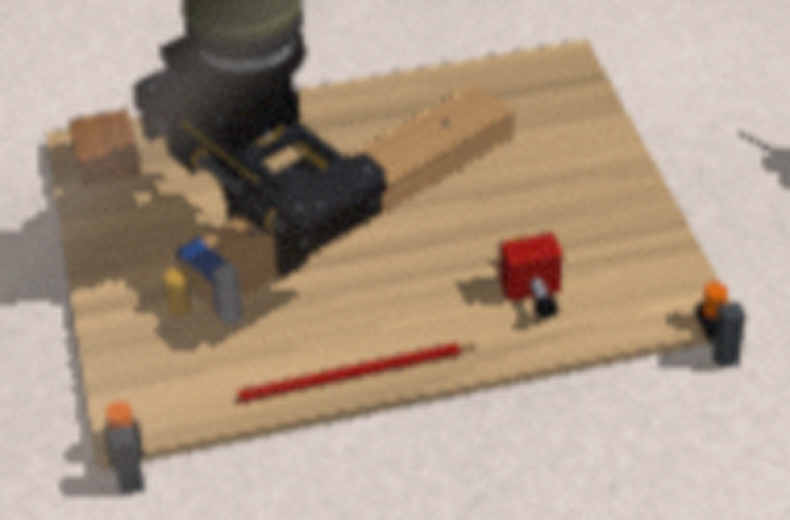

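drive_tool(rows=[[[0,0.005,0,0,255],[0,0.01,0,0,255],[0,0.015,0,0,255],[0,0.02,0,0,255],[0,0.02,0,0,255]]])

```text
time: 6.4
position: [0.5986, -0.1213, 0.0325]
tool_rot: [2.97, 1.024, 0.0]
ft_force: [0.7, 0.4, 0.9]
grip_width: 0.518
```

drive_tool(rows=[[[0,0.004,0,0,255],[0,0.007,0,0,255],[0,0.007,0,0,255]]])

```text
time: 6.78
position: [0.5998, -0.1229, 0.0326]
tool_rot: [2.97, 1.024, 0.0]
ft_force: [-0.5, 1.2, 1.2]
grip_width: 0.514
```

```bash
python3 look.py b
```

```text
t6.78 pos [ 0.5998 -0.1229  0.0326] jig [ 18.3 -86.7] toolx deg 38.05 F [-0.46  1.15  1.24] Fjig [-0.22  1.22] g 0.514
```

View pics/b_sc.png

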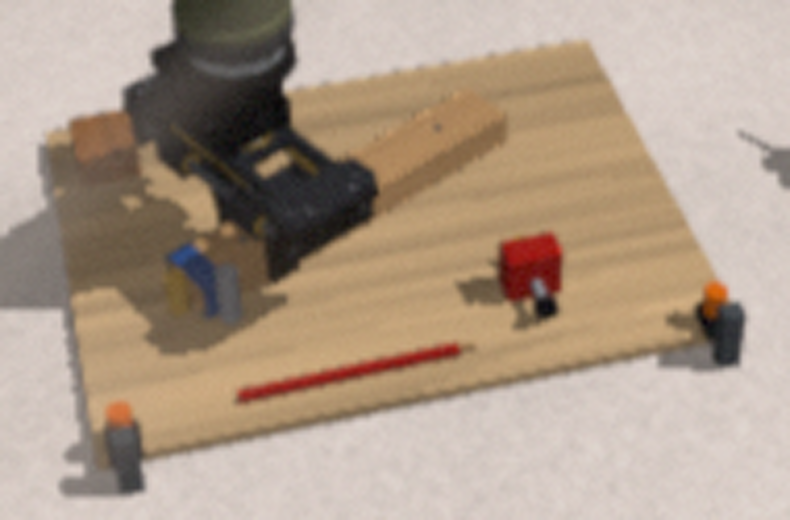

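drive_tool(rows=[[[0,0.004,0,0,255],[0,0.004,0,0,255],[0,0.004,0,0,255]]])

```text
time: 7.25
position: [0.6001, -0.1231, 0.0325]
tool_rot: [-2.969, -1.024, 0.001]
ft_force: [-4.1, 3.1, 3.4]
grip_width: 0.515
```

drive_tool(rows=[[[0,0.004,0,0,255],[0,0.004,0,0,255],[0,0.004,0,0,255]]])

```text
time: 7.62
position: [0.6003, -0.1233, 0.0324]
tool_rot: [-2.968, -1.024, 0.003]
ft_force: [-5.4, 3.2, 4.5]
grip_width: 0.517
```

drive_tool(rows=[[[0.003,-0.003,0,0,255],[0.006,-0.003,0,0,255],[0.008,-0.003,0,0,255],[0.01,-0.003,0,0,255],[0.01,-0.003,0,0,255]]])

```text
time: 8.25
position: [0.6013, -0.1226, 0.0323]
tool_rot: [-2.97, -1.024, 0.006]
ft_force: [-6.9, 1.4, 5.9]
grip_width: 0.514
```

drive_tool(rows=[[[0.003,0,0,0,255],[0.003,0,0,0,255],[0.003,0,0,0,255]]])

```text
time: 8.62
position: [0.6015, -0.1224, 0.0323]
tool_rot: [-2.97, -1.023, 0.008]
ft_force: [-8.8, 1.8, 5.8]
grip_width: 0.519
```

```bash
python3 look.py c
```

```text
t8.62 pos [ 0.6015 -0.1224  0.0323] jig [ 20.  -86.6] toolx deg 38.01 F [-8.8   1.77  5.83] Fjig [-8.29  3.46] g 0.519
```

View pics/c_sc.png

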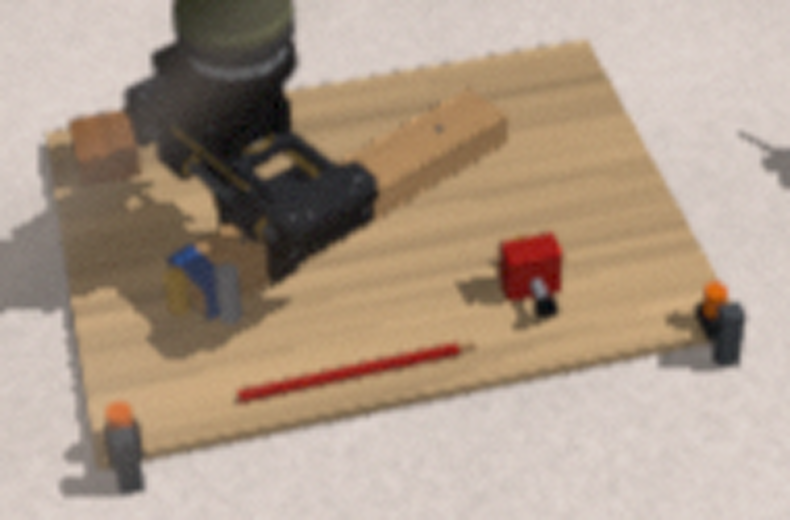

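View pics/c_sd.png

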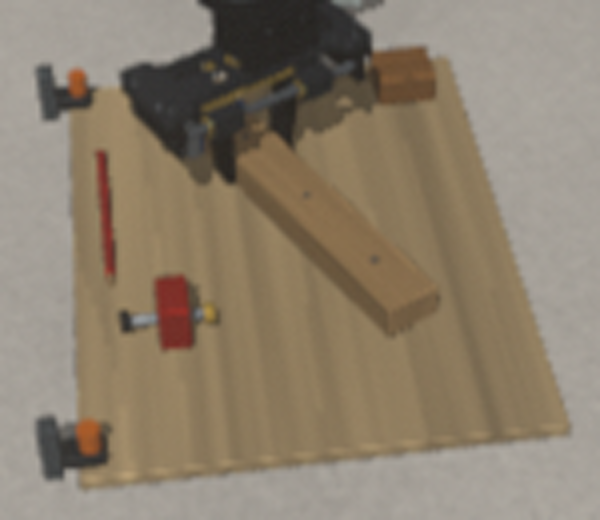

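drive_tool(rows=[[[0.002,-0.004,0,0,255],[0.004,-0.006,0,0,255],[0.004,-0.006,0,0,255],[0.004,-0.006,0,0,255],[0.004,-0.006,0,0,255]]])

```text
time: 9.35
position: [0.6015, -0.1223, 0.0323]
tool_rot: [2.969, 1.021, -0.008]
ft_force: [-7.8, -2.6, 5.8]
grip_width: 0.514
```

```bash
python3 - <<'E'
from h import *
s,R=st(); print("tool F",(R.T@s["ft_force"]).round(2), "jig c-expected grip", )
# batten top far-end hole from scene/side images
sd=ctrl.get_image("side"); cv2.imwrite("pics/d.png",cv2.resize(sd["img"][135:265,175:325],(750,650),interpolation=cv2.INTER_CUBIC))
E
```

```text
t9.35 pos [ 0.6015 -0.1223  0.0323] jig [ 20.  -86.4] toolx deg 37.94 F [-7.8  -2.57  5.83] Fjig [-8.15 -0.99] g 0.514
tool F [-7.76 -2.77 -5.79] jig c-expected grip
```

View pics/d.png

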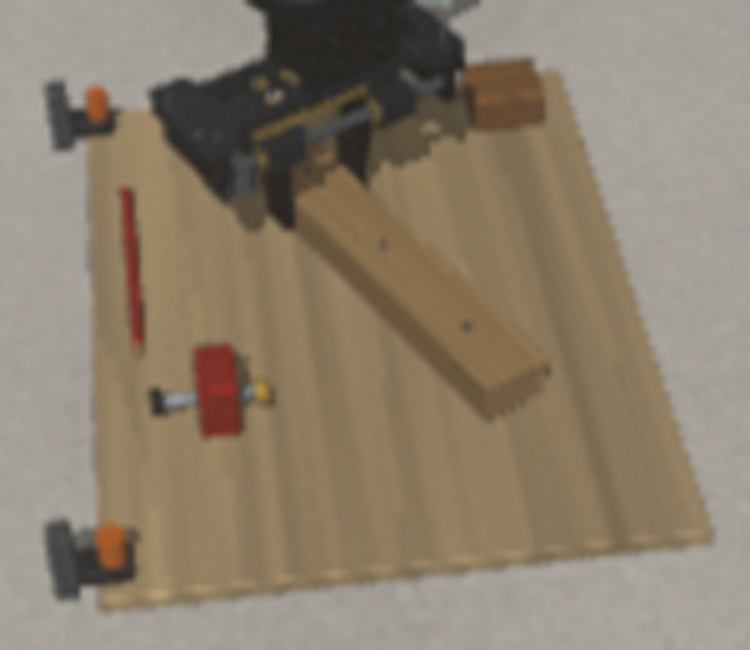

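drive_tool(rows=[[[0,0,0,0,85],[-0.005,0,0,0,85],[-0.005,0,0,0,85],[-0.005,0,0,0,85]]])

```text
time: 9.9
position: [0.6027, -0.1202, 0.0326]
tool_rot: [2.97, 1.024, 0.001]
ft_force: [0.9, 0.1, 0.6]
grip_width: 0.663
```

```bash
python3 - <<'E'
from h import *
s,R=st(); print("tool F",(R.T@s["ft_force"]).round(2))
d=ctrl.get_image("wrist"); cv2.imwrite("pics/w2.png",cv2.resize(d["img"],None,fx=1.5,fy=1.5)); np.savez("w2.npz",**d)
E
```

```text
t9.90 pos [ 0.6027 -0.1202  0.0326] jig [ 21.6 -84.6] toolx deg 38.06 F [0.92 0.12 0.56] Fjig [ 0.92 -0.06] g 0.663
tool F [ 0.8   0.47 -0.55]
```

View pics/w2.png

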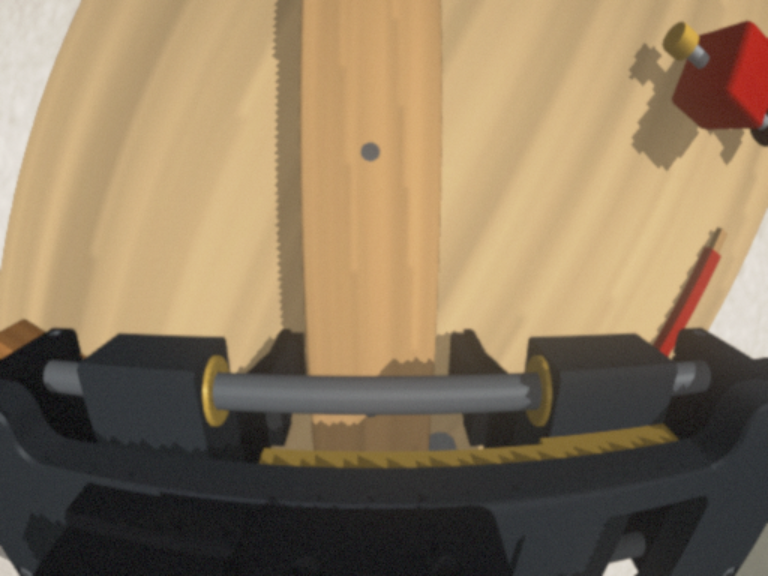

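```bash
cat >> h.py <<'E'
def fe(d,u,v,z):
    K=d["camera_matrix"]; x=(u-K[0,2])/K[0,0]; y=(v-K[1,2])/K[1,1]; r=np.hypot(x,y)
    k=np.array([x/r*np.sin(r),y/r*np.sin(r),np.cos(r)]); q=d["R"].T@k; c=-d["R"].T@d["t"]
    return (c+q*(z-c[2])/q[2])[:2]
E
python3 - <<'E'
from h import *
d=np.load("w2.npz")
f=lambda u,v,z=.04: wj(fe(d,u/1.5-.17,v/1.5-.17,z))
c=f(370,151.5); print("centre",c*1e3)
for e in ((303,20,306,320),(442,20,434,330)):
    v=f(e[0],e[1])-f(e[2],e[3]); print("yaw",np.arctan2(-v[0],v[1]), f(e[0],e[1])*1e3)
for a in (.44,.46,.48): print(a,corner(a)*1e3)
sd=ctrl.get_image("side"); D=lambda u,v:wj(cast(sd,175+u/5-.4,135+v/5-.4,.04)[:2])
h2,h3=D(383,243),D(467,326); v=h3-h2; print(h2*1e3,h3*1e3,np.arctan2(-v[0],v[1]),np.hypot(*v))
E
```

```text
centre [-16.43259866 -16.70620857]
yaw 0.46191761532535447 [-55.37433272  13.10865956]
yaw 0.45605446669356253 [-15.91232116  32.84891611]
0.44 [-13.18241476 -14.1642515 ]
0.46 [-15.45411287 -15.26026563]
0.48 [-17.71832237 -16.39937194]
[-16.23828628 -18.74478541] [-56.36928965  63.51903717] 0.45386667862193414 0.0915305082329618
```

drive_tool(rows=[[[-0.006,0,0,0,85],[-0.006,-0.04,0,0,85],[-0.006,-0.1,0,0,85],[-0.006,-0.16,0,0,85],[-0.006,-0.22,0,0,85],[-0.006,-0.28,0,0,85],[-0.006,-0.33,0,0,85],[-0.006,-0.365,0,0,85],[-0.006,-0.365,0,0,85],[-0.006,-0.365,0,0,85]]])

```text
time: 11.25
position: [0.5339, -0.0357, 0.0326]
tool_rot: [2.97, 1.023, 0.001]
ft_force: [0.7, -0.9, 0.1]
grip_width: 0.667
```

```bash
python3 look.py e; python3 - <<'E'
from h import *
d=ctrl.get_image("wrist"); cv2.imwrite("pics/w3.png",cv2.resize(d["img"],None,fx=1.5,fy=1.5)); np.savez("w3.npz",**d)
E
```

```text
t11.25 pos [ 0.5339 -0.0357  0.0326] jig [-29.4  11.7] toolx deg 38.01 F [ 0.65 -0.89  0.06] Fjig [ 0.47 -1.  ] g 0.667
```

View pics/e_sc.png

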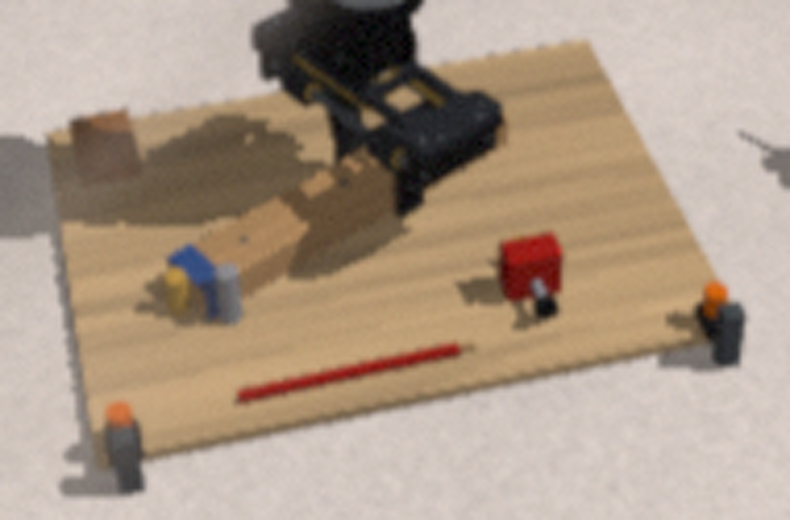

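View pics/w3.png

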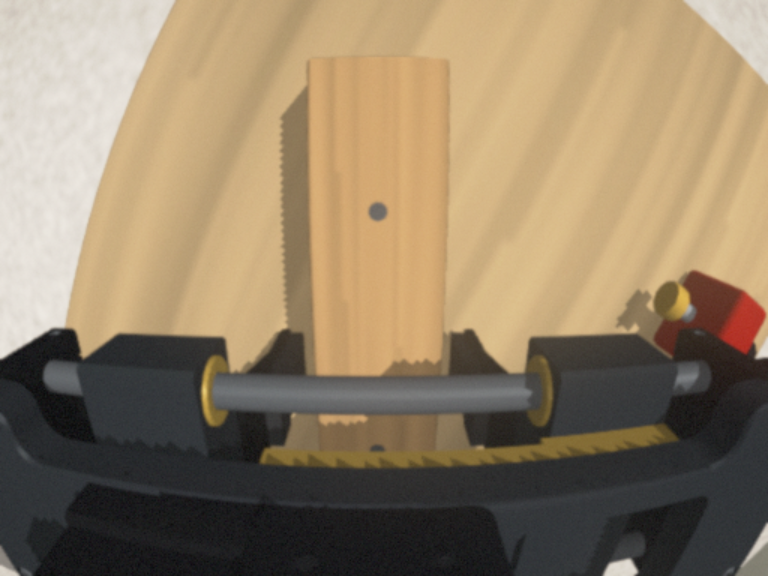

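```bash
cat >> h.py <<'E'
def toolpose(a,s,off=.0064):
    y=np.array([-np.sin(a),np.cos(a)]);x=np.array([np.cos(a),np.sin(a)])
    return corner(a)+off*x+s*y, a
def row(R,pos,a,s,off=.0064):
    q,_=toolpose(a,s,off); w=jw(JP,q); d=np.append(w-pos[:2],0); n=R.T@d/.3
    cur=np.arctan2(R[1,0],R[0,0]); return [round(float(n[0]),3),round(float(n[1]),3),round(float(-(a+JP[2]-cur)/np.pi),3)]
E
python3 - <<'E'
from h import *
s,R=st()
for k,a in enumerate(np.arange(.46,.24,-.02)): print(round(a,3),row(R,s["position"],a,.0315-.0002*k))
E
```

```text
t11.40 pos [ 0.5338 -0.0357  0.0325] jig [-29.4  11.7] toolx deg 37.99 F [ 0.41 -0.15  0.58] Fjig [ 0.37 -0.23] g 0.664
0.46 [0.023, -0.004, 0.002]
0.44 [0.034, -0.002, 0.008]
0.42 [0.044, -0.001, 0.015]
0.4 [0.054, 0.001, 0.021]
0.38 [0.065, 0.002, 0.027]
0.36 [0.075, 0.004, 0.034]
0.34 [0.085, 0.007, 0.04]
0.32 [0.095, 0.009, 0.047]
0.3 [0.105, 0.011, 0.053]
0.28 [0.115, 0.014, 0.059]
0.26 [0.124, 0.017, 0.066]
0.24 [0.134, 0.019, 0.072]
```

drive_tool(rows=[[[0.012,-0.002,0,0,85],[0.023,-0.004,0,0.002,85],[0.034,-0.002,0,0.008,85],[0.044,0,0,0.015,85],[0.054,0.002,0,0.021,85],[0.065,0.004,0,0.027,85],[0.075,0.006,0,0.034,85],[0.085,0.009,0,0.04,85],[0.095,0.012,0,0.047,85],[0.105,0.015,0,0.053,85]]])

```text
time: 12.65
position: [0.5612, -0.0192, 0.0325]
tool_rot: [3.045, 0.772, -0.0]
ft_force: [-1.1, -0.4, -0.8]
grip_width: 0.664
```

```bash
python3 look.py f; python3 - <<'E'
from h import *
s,R=st(); print("toolF",(R.T@s["ft_force"]).round(2))
for k,a in enumerate(np.arange(.3,.0,-.02)): print(round(a,3),row(R,s["position"],a,.030-.0002*k))
d=ctrl.get_image("wrist"); cv2.imwrite("pics/w4.png",cv2.resize(d["img"],None,fx=1.5,fy=1.5)); np.savez("w4.npz",**d)
E
```

```text
t12.65 pos [ 0.5612 -0.0192  0.0325] jig [ 0.7 22.6] toolx deg 28.43 F [-1.13 -0.45 -0.76] Fjig [-1.19 -0.22] g 0.664
t12.75 pos [ 0.5617 -0.019   0.0327] jig [ 1.2 22.6] toolx deg 28.50 F [0.13 0.79 0.58] Fjig [0.28 0.75] g 0.664
toolF [ 0.49 -0.63 -0.58]
0.3 [-0.003, -0.002, 0.0]
0.28 [0.007, -0.001, 0.007]
0.26 [0.017, 0.0, 0.013]
0.24 [0.027, 0.001, 0.019]
0.22 [0.037, 0.003, 0.026]
0.2 [0.047, 0.004, 0.032]
0.18 [0.056, 0.006, 0.038]
0.16 [0.066, 0.008, 0.045]
0.14 [0.076, 0.01, 0.051]
0.12 [0.085, 0.012, 0.057]
0.1 [0.094, 0.015, 0.064]
0.08 [0.104, 0.017, 0.07]
0.06 [0.113, 0.02, 0.077]
0.04 [0.122, 0.022, 0.083]
0.02 [0.131, 0.025, 0.089]
```

View pics/f_sc.png

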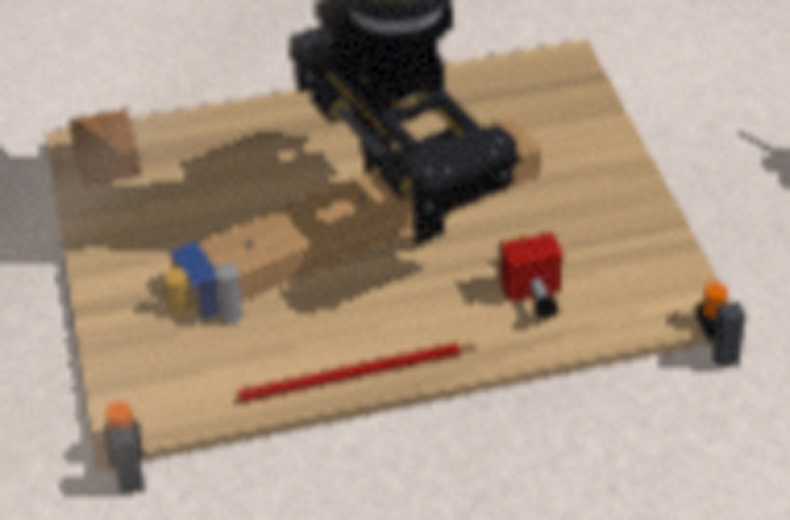

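View pics/w4.png

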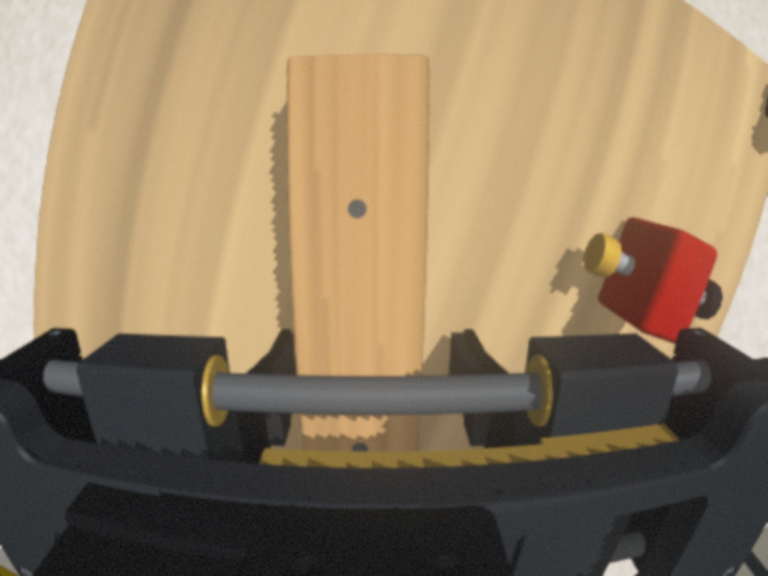

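View pics/f_sd.png

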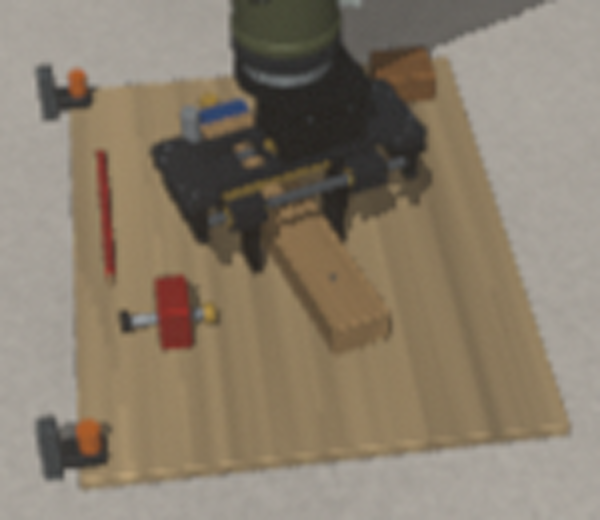

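```bash
cat >> h.py <<'E'
def bat(d,L,Rr,e1,e2):
    """far corners L,R; edge pts bottom of left and right edges (1.5x px)"""
    f=lambda p: wj(fe(d,p[0]/1.5-.17,p[1]/1.5-.17,.04))
    A,B,C,D=map(f,(L,Rr,e1,e2)); v=(A-C)/np.hypot(*(A-C))+(B-D)/np.hypot(*(B-D)); v/=np.hypot(*v)
    m=(A+B)/2; a=np.arctan2(-v[0],v[1]); b=m-.28*v
    print("yaw %.3f far"%a,(m*1e3).round(1),"butt",(b*1e3).round(1),"expected butt",((corner(a)-.14*v)*1e3).round(1),"far",((corner(a)+.14*v)*1e3).round(1),"w",np.hypot(*(A-B)))
E
python3 - <<'E'
from h import *
bat(np.load("w3.npz"),(309,58),(449,58),(319,400),(438,400))
bat(np.load("w4.npz"),(288,56),(428,54),(302,400),(420,400))
E
```

```text
yaw 0.466 far [-78.7 108.4] butt [  47.  -141.8] expected butt [  46.8 -140.7] far [-78.9 109.5] w 0.044034387524818225
yaw 0.302 far [-38.2 125.1] butt [  45.1 -142.2] expected butt [  44.3 -141.4] far [-39.  125.9] w 0.04416582626032161
```

drive_tool(rows=[[[0.007,0,0,0.007,85],[0.017,0.001,0,0.013,85],[0.027,0.002,0,0.019,85],[0.037,0.004,0,0.026,85],[0.047,0.006,0,0.032,85],[0.056,0.009,0,0.038,85],[0.066,0.011,0,0.045,85],[0.076,0.013,0,0.051,85],[0.085,0.015,0,0.057,85],[0.085,0.015,0,0.057,85]]])

```text
time: 14.05
position: [0.5862, -0.0109, 0.0326]
tool_rot: [3.102, 0.498, 0.001]
ft_force: [-1.1, -0.1, 0.3]
grip_width: 0.669
```

```bash
python3 look.py g; python3 - <<'E'
from h import *
s,R=st(); print("toolF",(R.T@s["ft_force"]).round(2))
for k,a in enumerate(np.arange(.12,-.06,-.02)): print(round(a,3),row(R,s["position"],a,.028-.0002*k))
d=ctrl.get_image("wrist"); cv2.imwrite("pics/w5.png",cv2.resize(d["img"],None,fx=1.5,fy=1.5)); np.savez("w5.npz",**d)
E
```

```text
t14.05 pos [ 0.5862 -0.0109  0.0326] jig [26.8 25.8] toolx deg 18.25 F [-1.14 -0.13  0.29] Fjig [-1.14  0.09] g 0.669
t14.15 pos [ 0.586  -0.0111  0.0327] jig [26.6 25.6] toolx deg 18.26 F [-0.87  0.09  0.21] Fjig [-0.84  0.26] g 0.669
toolF [-0.8  -0.36 -0.21]
0.12 [0.001, -0.003, 0.001]
0.1 [0.01, -0.002, 0.007]
0.08 [0.02, -0.001, 0.013]
0.06 [0.029, -0.0, 0.02]
0.04 [0.039, 0.001, 0.026]
0.02 [0.048, 0.002, 0.032]
-0.0 [0.058, 0.003, 0.039]
-0.02 [0.067, 0.005, 0.045]
-0.04 [0.076, 0.006, 0.051]
```

View pics/w5.png

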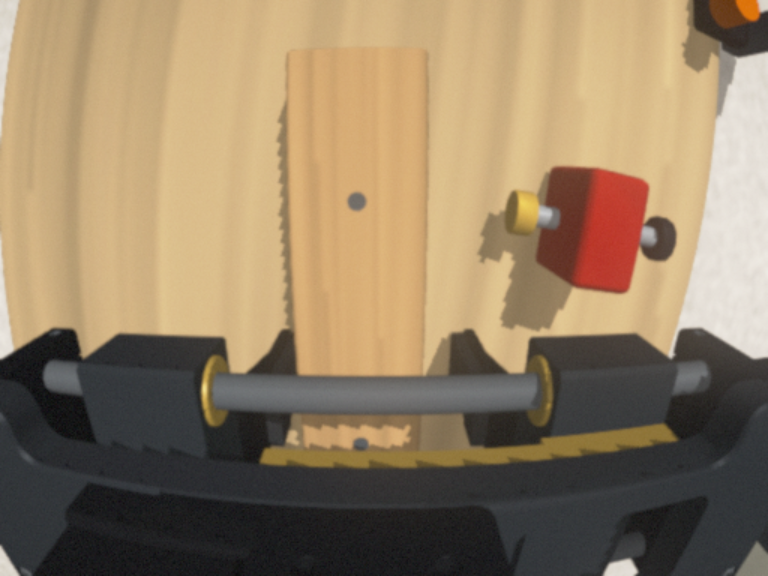

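```bash
python3 - <<'E'
from h import *
d=np.load("w5.npz")
bat(d,(288,50),(427,48),(301,400),(420,400))
f=lambda u,v,z: (wj(fe(d,u/1.5-.17,v/1.5-.17,z))*1e3).round(1)
print("head front",f(508,212,.028),"rear",f(538,212,.028),"far side at",f(425,212,.040))
E
```

```text
yaw 0.123 far [  5.8 135.3] butt [  40.2 -142.6] expected butt [  40.5 -141.1] far [  6.1 136.8] w 0.043912497296360896
head front [64.6 88.4] rear [75.9 90.2] far side at [33.6 85.1]
```

drive_tool(rows=[[[0.01,0,0,0.007,85],[0.02,0.001,0,0.013,85],[0.029,0.002,0,0.02,85],[0.036,0.003,0,0.026,85],[0.042,0.005,0,0.032,85],[0.048,0.006,0,0.036,85],[0.048,0.006,0,0.036,85]]])

```text
time: 15.08
position: [0.6002, -0.0083, 0.0326]
tool_rot: [3.125, 0.322, 0.001]
ft_force: [-0.5, -0.1, 0.2]
grip_width: 0.665
```

```bash
python3 - <<'E'
from h import *
s,R=st(); print("toolF",(R.T@s["ft_force"]).round(2))
for k,a in enumerate(np.arange(.02,-.06,-.01)): print(round(a,3),row(R,s["position"],a,.028-.0002*k))
d=ctrl.get_image("wrist"); cv2.imwrite("pics/w6.png",cv2.resize(d["img"],None,fx=1.5,fy=1.5)); np.savez("w6.npz",**d)
E
```

```text
t15.07 pos [ 0.6002 -0.0083  0.0326] jig [41.1 25.6] toolx deg 11.77 F [-0.49 -0.13  0.24] Fjig [-0.51 -0.03] g 0.665
toolF [-0.51  0.02 -0.24]
0.02 [-0.0, -0.007, -0.004]
0.01 [0.005, -0.007, -0.0]
0.0 [0.009, -0.006, 0.003]
-0.01 [0.014, -0.006, 0.006]
-0.02 [0.019, -0.005, 0.009]
-0.03 [0.024, -0.005, 0.012]
-0.04 [0.028, -0.004, 0.015]
-0.05 [0.033, -0.003, 0.019]
```

View pics/w6.png

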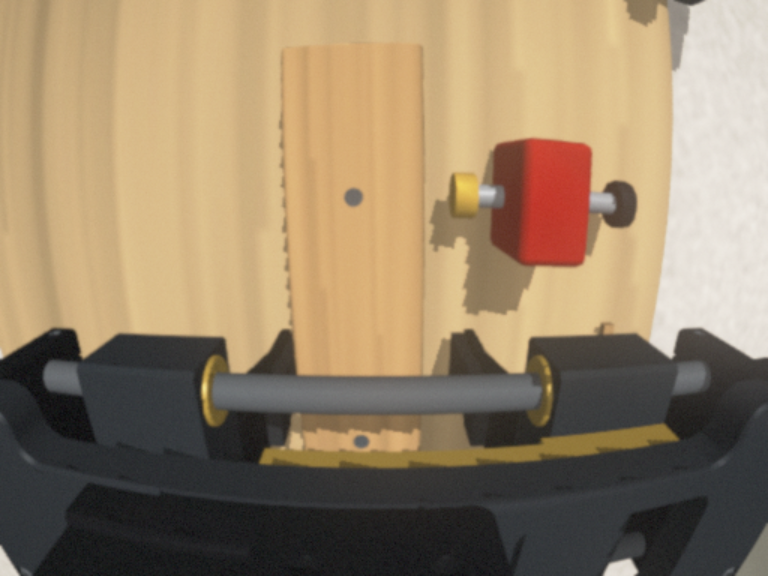

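```bash
python3 - <<'E'
from h import *
d=np.load("w6.npz")
bat(d,(282,46),(423,44),(298,400),(420,400))
f=lambda u,v,z: (wj(fe(d,u/1.5-.17,v/1.5-.17,z))*1e3).round(1)
print("head front",f(450,195,.028),"far side at",f(422,195,.040))
E
```

```text
yaw 0.019 far [ 31.2 138.2] butt [  36.4 -141.7] expected butt [  38.  -140.2] far [ 32.8 139.7] w 0.04460780156620575
head front [64.7 88.8] far side at [53.7 89.3]
```

drive_tool(rows=[[[0.004,0.001,0,0.002,85],[0.008,0.001,0,0.004,85],[0.012,0.002,0,0.006,85],[0.015,0.002,0,0.008,85],[0.015,0.002,0,0.008,85]]])

```text
time: 15.75
position: [0.6046, -0.0079, 0.0325]
tool_rot: [3.129, 0.283, 0.0]
ft_force: [-0.5, 0.4, -0.5]
grip_width: 0.668
```

drive_tool(rows=[[[0.003,0.0,0,0,85],[0.003,0.0,0,0,85],[0.003,0,0,0,85]]])

```text
time: 16.12
position: [0.6054, -0.0078, 0.0326]
tool_rot: [3.129, 0.283, 0.0]
ft_force: [-1.0, 0.7, -1.0]
grip_width: 0.669
```

drive_tool(rows=[[[0.003,0.0,0,0,85],[0.003,0.0,0,0,85],[0.003,0,0,0,85]]])

```text
time: 16.5
position: [0.6062, -0.0076, 0.0325]
tool_rot: [3.129, 0.283, 0.0]
ft_force: [-1.2, 0.3, -0.7]
grip_width: 0.663
```

drive_tool(rows=[[[0.003,0.0,0,0,85],[0.003,0.0,0,0,85],[0.003,0,0,0,85]]])

```text
time: 16.88
position: [0.607, -0.0074, 0.0325]
tool_rot: [3.129, 0.283, -0.0]
ft_force: [-0.7, -0.1, -0.1]
grip_width: 0.666
```

drive_tool(rows=[[[0.003,0.0,0,0,85],[0.003,0.0,0,0,85],[0.003,0,0,0,85]]])

```text
time: 17.25
position: [0.6075, -0.0073, 0.0324]
tool_rot: [3.129, 0.283, -0.001]
ft_force: [-3.9, 0.1, 0.9]
grip_width: 0.664
```

```bash
python3 - <<'E'
from h import *
s,R=st(); print("toolF",(R.T@s["ft_force"]).round(2))
d=ctrl.get_image("wrist"); cv2.imwrite("pics/w7.png",cv2.resize(d["img"],None,fx=1.5,fy=1.5)); np.savez("w7.npz",**d)
E
```

```text
t17.25 pos [ 0.6075 -0.0073  0.0324] jig [48.4 25.1] toolx deg 10.33 F [-3.85  0.09  0.91] Fjig [-3.76  0.84] g 0.664
toolF [-3.78 -0.78 -0.9 ]
```

View pics/w7.png

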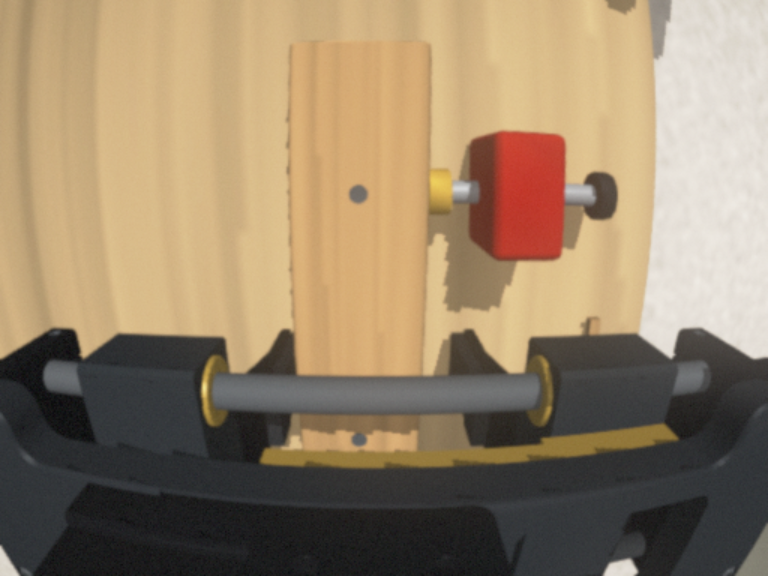

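```bash
python3 - <<'E'
from h import *
d=np.load("w7.npz")
bat(d,(289,42),(431,42),(301,400),(419,400))
E
```

```text
yaw -0.023 far [ 43.8 138.8] butt [  37.4 -141.1] expected butt [  36.9 -139.7] far [ 43.4 140.2] w 0.04486713442850544
```

drive_tool(rows=[[[0.002,0.0,0,0,85],[0.003,0.0,0,0,85],[0.003,0,0,0,85]]])

```text
time: 17.68
position: [0.6076, -0.0074, 0.0323]
tool_rot: [3.129, 0.282, -0.004]
ft_force: [-6.6, 0.8, 3.1]
grip_width: 0.67
```

drive_tool(rows=[[[0.002,0.0,0,0,85],[0.003,0.0,0,0,85],[0.003,0,0,0,85]]])

```text
time: 18.05
position: [0.6077, -0.0074, 0.0321]
tool_rot: [3.128, 0.282, -0.007]
ft_force: [-7.4, -0.6, 3.9]
grip_width: 0.663
```

drive_tool(rows=[[[0.002,0.0,0,0,85],[0.004,0.0,0,0,85],[0.004,0,0,0,85]]])

```text
time: 18.42
position: [0.6077, -0.0074, 0.0318]
tool_rot: [3.128, 0.282, -0.011]
ft_force: [-9.5, -2.2, 4.7]
grip_width: 0.667
```

```bash
python3 - <<'E'
from h import *
s,R=st(); print("toolF",(R.T@s["ft_force"]).round(2))
E
```

```text
t18.43 pos [ 0.6077 -0.0074  0.0318] jig [48.6 25. ] toolx deg 10.31 F [-9.49 -2.18  4.71] Fjig [-9.73 -0.28] g 0.667
toolF [-9.76  0.45 -4.64]
```

drive_tool(rows=[[[0.002,0.0,-0.001,0,85],[0.003,0.0,-0.002,0,85],[0.003,0,-0.002,0,85],[0.003,0,-0.002,0,85]]])

```text
time: 18.92
position: [0.6077, -0.0074, 0.0318]
tool_rot: [3.128, 0.282, -0.014]
ft_force: [-11.1, -0.9, 4.8]
grip_width: 0.666
```

drive_tool(rows=[[[0.001,0,-0.001,0,85],[0.002,0,-0.001,0,85],[0.002,0,-0.001,0,85],[0.002,0,-0.001,0,85]]])

```text
time: 19.42
position: [0.6078, -0.0074, 0.0318]
tool_rot: [3.128, 0.282, -0.016]
ft_force: [-11.9, -1.8, 3.0]
grip_width: 0.668
```

drive_tool(rows=[[[0,0,0,0,85],[0,0,0,0,85],[0,0,0,0,85],[0,0,0,0,85],[0,0,0,0,85],[0,0,0,0,85],[0,0,0,0,85],[0,0,0,0,85],[0,0,0,0,85]]])

```text
time: 20.55
position: [0.6077, -0.0074, 0.0318]
tool_rot: [3.128, 0.282, -0.016]
ft_force: [-11.6, -1.5, 4.3]
grip_width: 0.669
```

```bash
python3 - <<'E'
from h import *
s,R=st(); print("toolF",(R.T@s["ft_force"]).round(2),"M",s["torque"].round(2))
d=ctrl.get_image("wrist"); cv2.imwrite("pics/w8.png",cv2.resize(d["img"],None,fx=1.5,fy=1.5)); np.savez("w8.npz",**d)
E
python3 look.py h
```

```text
t20.55 pos [ 0.6077 -0.0074  0.0318] jig [48.6 25. ] toolx deg 10.30 F [-11.56  -1.52   4.29] Fjig [-11.63   0.77] g 0.669
toolF [-11.69  -0.57  -4.17] M [-0.3   2.51 -0.05]
t20.60 pos [ 0.6077 -0.0074  0.0317] jig [48.6 25. ] toolx deg 10.30 F [-12.27  -1.05   3.92] Fjig [-12.24   1.37] g 0.665
```

View pics/w8.png

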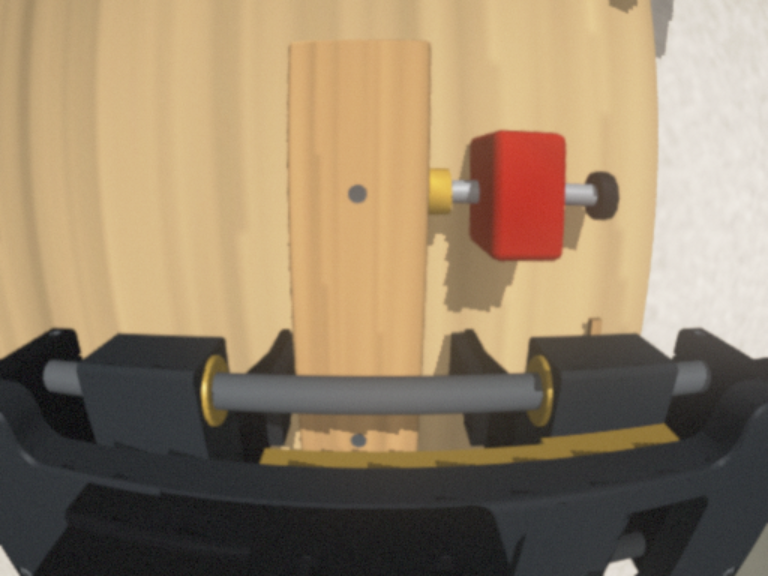

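View pics/h_sc.png

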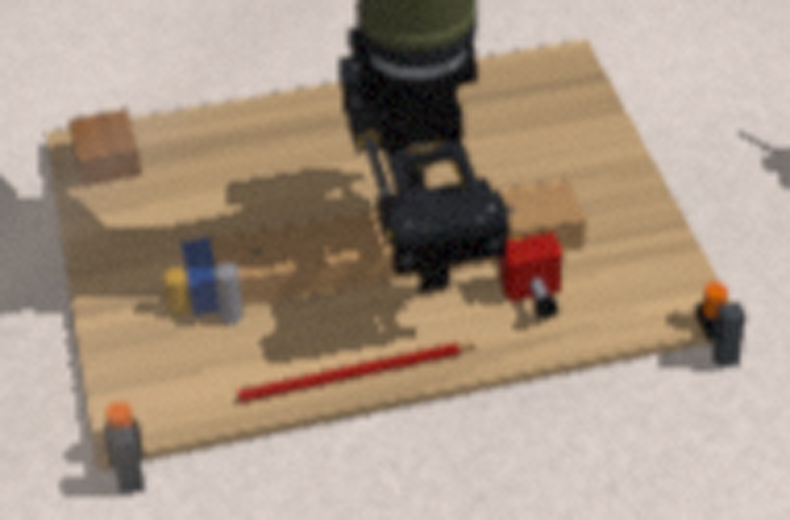

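drive_tool(rows=[[[0.001,0,0,0,85],[0.002,0,0,0,85],[0.002,0,0,0,85],[0.002,0,0,0,85],[0.002,0,0,0,85],[0.002,0,0,0,85],[0.002,0,0,0,85]]])

```text
time: 21.58
position: [0.6077, -0.0074, 0.0317]
tool_rot: [3.128, 0.282, -0.018]
ft_force: [-12.9, -1.0, 4.9]
grip_width: 0.67
```

drive_tool(rows=[[[-0.006,0,0,0,85],[-0.012,0,0,0,85],[-0.018,0,0,0,85],[-0.026,0,0,0,85],[-0.036,0,0,0,85],[-0.042,0,0,0,85],[-0.042,0,0,0,85]]])

```text
time: 22.45
position: [0.6007, -0.0087, 0.0337]
tool_rot: [3.129, 0.283, 0.001]
ft_force: [0.2, 0.2, 0.2]
grip_width: 0.669
```

```bash
python3 - <<'E'
from h import *
s,R=st(); print("toolF",(R.T@s["ft_force"]).round(2))
d=ctrl.get_image("wrist"); cv2.imwrite("pics/w9.png",cv2.resize(d["img"],None,fx=1.5,fy=1.5)); np.savez("w9.npz",**d)
E
```

```text
t22.45 pos [ 0.6007 -0.0087  0.0337] jig [41.5 25.1] toolx deg 10.33 F [0.25 0.18 0.2 ] Fjig [0.28 0.12] g 0.669
toolF [ 0.28 -0.13 -0.2 ]
```

View pics/w9.png

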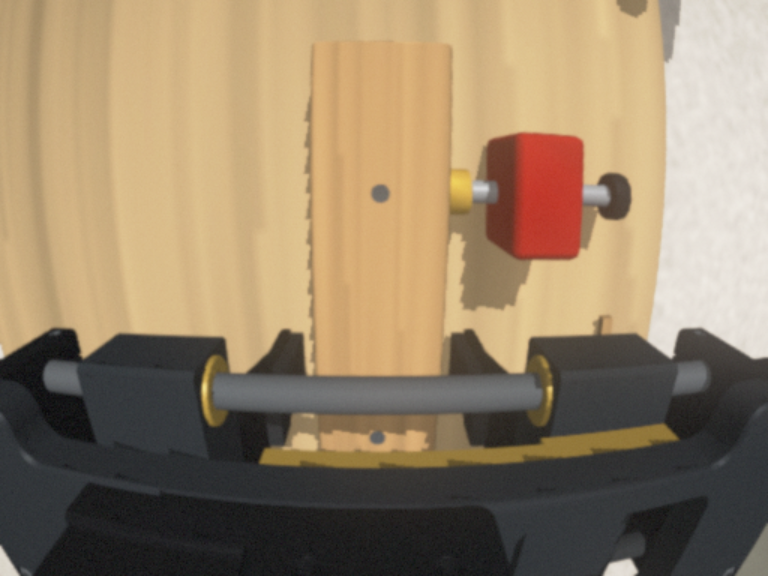

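drive_tool(rows=[[[0,0,-0.05,0,85],[0,0,-0.15,0,85],[0,0,-0.3,0,85],[0,0,-0.45,0,85],[0,0,-0.5,0,85],[-0.2,0,-0.5,0,85],[-0.4,0,-0.5,0,85],[-0.4,0,-0.5,0,85]]])

```text
time: 23.5
position: [0.4775, -0.0315, 0.1821]
tool_rot: [3.126, 0.279, -0.008]
ft_force: [0.5, -0.3, 0.6]
grip_width: 0.668
```

```bash
python3 look.py i
```

```text
t23.50 pos [ 0.4775 -0.0315  0.1821] jig [-83.8  26.8] toolx deg 10.19 F [ 0.54 -0.3   0.61] Fjig [ 0.47 -0.4 ] g 0.668
```

View pics/i_sc.png

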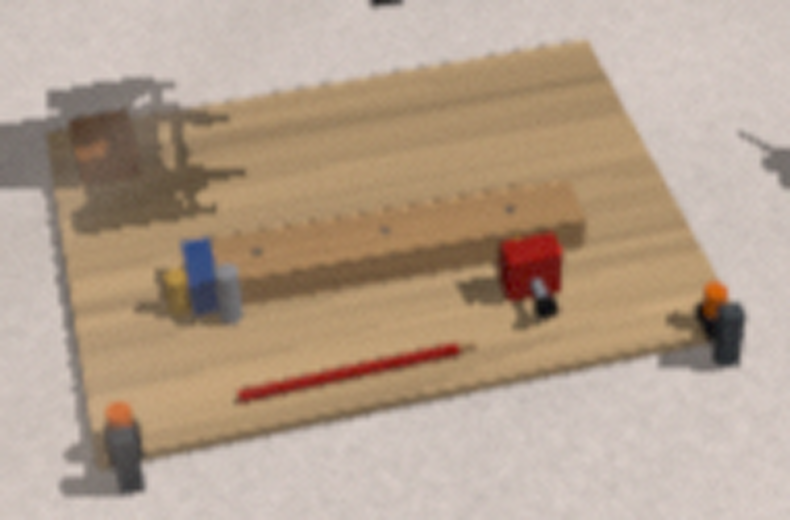

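View pics/i_sd.png

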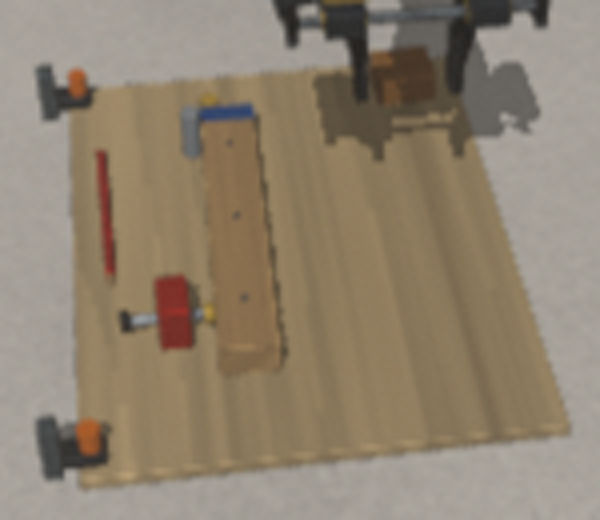

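```bash
python3 - <<'E'
from h import *
sc=ctrl.get_image("scene");sd=ctrl.get_image("side")
S=lambda u,v:wj(cast(sc,150+u/4.158-.4,155+v/4.16-.4,.04)[:2])*1e3
D=lambda u,v:wj(cast(sd,175+u/4-.4,135+v/4-.4,.04)[:2])*1e3
for a,m,b in ((S(257,252),S(384,231),S(509,209)),(D(230,142),D(236,215),D(244,297))):
    v=(b-a)/np.hypot(*(b-a)); print("yaw",np.arctan2(-v[0],v[1]).round(3),"c",m.round(1),"butt",(m-140*v).round(1),"far",(m+140*v).round(1))
s,_=st()
E
```

```text
yaw -0.024 c [41.1 -0.6] butt [  37.7 -140.6] far [ 44.5 139.3]
yaw -0.033 c [40.6 -2.6] butt [  36.  -142.5] far [ 45.2 137.3]
t23.70 pos [ 0.4837 -0.0298  0.1839] jig [-77.4  27.3] toolx deg 10.36 F [-0.61 -0.11  0.1 ] Fjig [-0.62  0.01] g 0.667
```

```bash
python3 -c "
from bench import ctrl
print(ctrl.close_job())"
```

```text
the job is handed in; nothing more can be done
None
```

The batten is squared up against the post and the stop screw, and I handed the job in at about 24 s of the 72 s.

- **Corner:** I gripped the batten lightly near its butt end, slid it onto the end pin, then pressed it on the post. The wrist read about 7.8 N sideways with the batten still about 0.46 rad askew.
- **Swing:** I opened the jaws and pushed with the near finger about 30 mm past the middle. Camera checks during the swing put the butt within about 2 mm of the pin-and-post corner each time.
- **Pressing home:** I felt for the screw in steps of just under 1 mm, then held about 12 N for over a second. It rose to about 13 N for under a second at the end. I then backed off and lifted clear.

| Last check (jig frame) | Scene camera | Side camera | Limit |
|---|---|---|---|
| Yaw (rad) | -0.024 | -0.033 | ±0.06 |
| Butt x (mm) | 37.7 | 36.0 | 33.5 to 41.5 |
| Butt y (mm) | -140.6 | -142.5 | below -135 |
| Far end x (mm) | 44.5 | 45.2 | 22.5 to 52.5 |

The two cameras disagree by about 2 mm, which is their calibration tolerance.

- **Not measured:** The wrist senses only the total push. From the lever arms I estimate about 7 to 9 N on the stop screw and 3 to 4 N on the post.
- **Downward force:** The tool read about 4 to 6 N vertically while pressing, so board friction may have taken more than usual.
- **Other things:** The pencil and offcut look unmoved in the final pictures. I did not compare positions for the drill, tray, screwdriver and tape, but the arm did not come near them at low height.

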